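# Make up two microscope kits

## Robot

A 7-joint arm with a two-finger parallel gripper is mounted at the origin on the work surface. World frame = base frame: x ahead of the robot, y to its left, z up, the work surface at z = 0. Lengths are in m, angles in rad, forces in N, time in s.
With the tool pointing down it reaches from about 0.375 to 0.925 m from the base axis. Payload 3.1 kg.
Tool frame: the origin (TCP) lies between the finger pads; the fingertips stand 19 mm ahead of it and the grasp point (between the pads) is the TCP; z points along the fingers, y is the direction in which the jaws open and shut (so a half turn about z gives the same grasp; the last joint's range is limited). The gripper opens to 85 mm and grips with 20 to 120 N. Pads are 22 mm wide; open, the fingers measure 114 mm over their backs; the gripper's body (76 mm by 85 mm) begins 54 mm behind the grasp point. The pads swing forward as they close: fully open they stand 13 mm farther back than shut.
Start: joints at [-1.249, 0.383, 0.044, 1.598, -0.018, 1.161, -0.05], TCP at [0.265, 0.594, 0.25] pointing down, gripper open.
Joint ranges: [-2.61, 2.61], [-0.41, 2.15], [-1.48, 1.57], [0, 2.5], [-1.57, 4.71], [0.05, 1.97], [-2.85, 2.85]. Speed limits (rad/s): [2.79, 2.79, 3.14, 3.14, 3.14, 3.14, 3.14].

## Interface

Orientations are given as a unit quaternion [x, y, z, w].
In Python, from bench import move_ptp, movel, move_j, move_gripper, pause, inverse_kinematics, read_camera, camera_params, MotionError, sign_off, look_for, tip_of, read_time_s, read_qpos, read_joint_vel, read_effort, read_eef_pos, read_tcp_rot, read_ft_force, read_ft_torque, read_finger_gap gives the robot as it stands. Calls block until the motion is done:
- move_ptp(position, orientation): joint-space move of the TCP to a pose.
- movel(position, orientation=None, speed=0.15): straight line of the TCP; orientation=None keeps the orientation; speed is the mean speed in m/s.
- move_j(angles): joint-space move.
- move_gripper(opening, effort=None): finger opening in m; effort is the grip in N (None keeps the last); returns when the fingers have stopped.
- pause(seconds).
- inverse_kinematics(position, orientation): joint angles nearest the present ones, or None.
- read_camera(name): name is "scene" or "side" or "wrist"; returns the picture (480x640x3 uint8, red, green, blue); there is no depth.
- camera_params(name): a dict with "K" (3x3 intrinsics, pixels), "camera_from_world" (4x4, takes a point from world to camera coordinates). Camera axes: x right, y down, z forward; pixel columns grow to the right and rows downward; lengths in m; the calibration is good to about 2 mm. A picture is of the moment at which its call begins: read the wrist's pose just before it. camera_params takes no time and is no camera call; for the wrist camera it gives the pose at the moment of the call.
A pose or a line that the arm cannot do raises MotionError and nothing moves.
- sign_off(): hands the job in, once; it reports no verdict.
Trained networks look in the newest picture that a camera, given by its name, has taken for a name from the list of things; names that differ only in an ending like _2 or _b are one class to them, and where a whole thing is asked for, a point or a joint stands for the part that bears it (a point fixed in the world has none). Each returns a list of dicts, best first, with "confidence" (0 to 1); they miss things now and then, are a little off and sometimes report something else, mostly with a low value. They report only what shows in the picture. A call takes as long as a camera call.
- look_for(camera, name): "at" ([column, row] in pixels, amid what is visible of it).
- tip_of(camera, name): "at" ([column, row] in pixels: a listed point, or the origin of a listed thing).
Readings, each from a call of its own:
- read_time_s(): time.
- read_qpos(): joint angles.
- read_joint_vel(): joint speeds.
- read_effort(): joint torques, N m.
- read_eef_pos(): TCP position.
- read_tcp_rot(): TCP orientation.
- read_ft_force(): force on the tool from outside, world axes, zero at the start.
- read_ft_torque(): the same for the moment, N m.
- read_finger_gap(): finger opening in m.
Only numpy, scipy, OpenCV 4.12 (cv2) and the standard library are available. Lean on these libraries where they do the work, as an engineer would, in place of code of your own. Each camera call takes 0.05 s, during which the arm holds its last target.

## Task

Make up the two microscope kits from the parts on the bench: in the two-bay tray, stand the condenser in the larger bay and the long objective in the smaller one; in the three-bay tray, lay the slide box in the long bay, stand the eyepiece in the larger of the other two bays and the short objective in the smaller. Set every part down gently, upright as it stands now and flat on the floor of its bay, and do not drop it. Leave the oil bottle, the petri dish and the cover-glass box where they stand.

Things in the scene. Friction and masses are not known exactly. Their poses are not given: they have to be found in the camera images.
- long_objective: Slim microscope objective standing nose up: bare steel cylinder 24 mm in diameter from 0 to 36 mm height with a thin black band, then tapering to a 12 mm nose at 52 mm, the tallest and slimmest part. About 110 g. Origin: centre of the underside, z up along its axis.
- short_objective: Stubby microscope objective standing nose up: bare steel cylinder 34 mm in diameter from 0 to 28 mm height with a black band near the foot, then tapering to 24 mm diameter at 34 mm. About 90 g. Origin: centre of the underside, z up along its axis.
- eyepiece: Microscope eyepiece standing on its wide black head (34 mm in diameter, 0 to 18 mm height); a steel tube 24 mm in diameter rises from the head to 46 mm height and is the place to grip. About 80 g. Origin: centre of the underside, z up along its axis.
- condenser: Squat black condenser with a lens on top: cylinder 46 mm in diameter from 0 to 30 mm height, with a thin steel line around it, and a 32 mm collar on top up to 38 mm. About 160 g. Origin: centre of the underside, z up along its axis.
- slide_box: Closed wooden box for slides, 84 mm long (its x) by 32 mm wide (its y) by 30 mm high, solid and shut. About 120 g. Origin: centre of the underside, z up.
- two_bay_tray: White-rimmed oblong kit tray, fixed, 130 (its x) by 80 mm (y), 4 mm rims and a cross ridge with tops 8 mm above the bench; dark floor 3 mm above the bench. Two bays, centres in the tray frame: larger 72 x 72 mm at x = -25, y = 0 mm; smaller 46 (x) by 72 (y) mm at x = +38, y = 0 mm. Origin: centre of the underside, z up.
- three_bay_tray: White-rimmed squarish kit tray, fixed, 136 (its x) by 134 mm (y), 4 mm rims and a T of ridges, tops 8 mm above the bench; dark floor 3 mm above it. Bays (x by y, centre in the tray frame, mm): long 128 x 56 at x = 0, y = +35; larger of the other two 72 x 66 at x = -28, y = -30; smaller 52 x 66 at x = +38, y = -30. Origin: centre of the underside, z up.
- oil_bottle: Bystander: small amber glass bottle, 28 mm in diameter, with a black cap, 50 mm high, loose. Origin: centre of the underside, z up along its axis.
- petri_dish: Bystander: closed petri dish, pale and clear, 57 mm in diameter, 14 mm high, loose. Origin: centre of the underside, z up along its axis.
- cover_glass_box: Bystander: small white square box of cover glasses, 30 by 30 by 19 mm high, loose. Origin: centre of the underside, z up.

How it is judged:
By the outcome, as a careful person would: the job done as asked, in the order asked, and still so for the second after the job is handed in, with the robot touching nothing.
It also fails if it takes over 131 s, if anything falls off the work surface, if the arm or the gripper's body presses on something with over 40 N, if the wrist force passes 120 N, or if a joint passes its speed limit or range.

## Working session

There is one attempt and no reset: what is moved stays moved. The work goes in short steps, each a Python script; the robot and the scene stay as the last script left them, time stands still between calls to the robot, and variables do not carry over. Pictures are saved under pics/ and viewed, and the job is handed in when it is done.

```bash
ls; mkdir -p pics; python3 - <<'E'
from bench import *
import cv2,numpy as np
print(read_time_s(),read_eef_pos(),read_tcp_rot(),read_finger_gap())
for c in ["scene","side","wrist"]:
    im=read_camera(c); cv2.imwrite(f"pics/{c}0.png",im[:,:,::-1])
    p=camera_params(c); print(c,np.round(p["K"],1).tolist(),np.round(p["camera_from_world"],4).tolist())
    for n in "long_objective short_objective eyepiece condenser slide_box two_bay_tray three_bay_tray oil_bottle petri_dish cover_glass_box".split():
        print(n,[(np.round(d["at"],0).tolist(),round(d["confidence"],2)) for d in tip_of(c,n)][:3])
print(read_time_s())
E
```

```text
pics
0.0 [0.2645602  0.59273782 0.24886238] [ 2.08319948e-01  9.78059818e-01 -1.32404708e-03 -1.97145463e-04] 0.08537162025476265
scene [[581.6, 0.0, 328.1], [0.0, 581.6, 246.7], [0.0, 0.0, 1.0]] [[-0.7642, 0.645, 0.003, 0.4267], [0.3334, 0.399, -0.8542, -0.1291], [-0.5522, -0.6518, -0.5199, 1.2623], [0.0, 0.0, 0.0, 1.0]]
long_objective [([264.0, 309.0], 0.8)]
short_objective [([374.0, 318.0], 0.6), ([496.0, 374.0], 0.36)]
eyepiece [([233.0, 283.0], 0.59), ([248.0, 206.0], 0.28), ([329.0, 286.0], 0.21)]
condenser [([317.0, 352.0], 0.76)]
slide_box [([328.0, 286.0], 0.93)]
two_bay_tray [([497.0, 376.0], 0.71)]
three_bay_tray [([252.0, 205.0], 0.66), ([258.0, 308.0], 0.24)]
oil_bottle [([285.0, 254.0], 0.65)]
petri_dish [([334.0, 234.0], 0.62)]
cover_glass_box [([438.0, 289.0], 0.96)]
side [[442.0, 0.0, 318.9], [0.0, 442.0, 238.0], [0.0, 0.0, 1.0]] [[0.7678, -0.6406, 0.0088, -0.4159], [-0.4934, -0.6, -0.6298, 0.3063], [0.4087, 0.4792, -0.7767, 0.6113], [0.0, 0.0, 0.0, 1.0]]
long_objective [([376.0, 227.0], 0.52)]
short_objective [([290.0, 221.0], 0.81)]
eyepiece [([408.0, 259.0], 0.57), ([323.0, 252.0], 0.51)]
condenser [([336.0, 195.0], 0.64), ([407.0, 257.0], 0.54)]
slide_box [([324.0, 257.0], 0.67)]
two_bay_tray [([224.0, 171.0], 0.94)]
three_bay_tray [([437.0, 394.0], 0.92)]
oil_bottle [([368.0, 295.0], 0.8), ([235.0, 244.0], 0.35)]
petri_dish [([320.0, 333.0], 0.69)]
cover_glass_box [([235.0, 244.0], 0.73)]
wrist [[432.5, 0.0, 311.0], [0.0, 432.5, 242.1], [0.0, 0.0, 1.0]] [[0.4077, 0.9131, -0.0001, -0.6501], [0.8822, -0.3939, 0.2579, -0.0333], [0.2354, -0.1052, -0.9662, 0.3774], [0.0, 0.0, 0.0, 1.0]]
long_objective []
short_objective []
eyepiece []
condenser []
slide_box []
two_bay_tray []
three_bay_tray []
oil_bottle []
petri_dish []
cover_glass_box []
1.65
```

View pics/scene0.png

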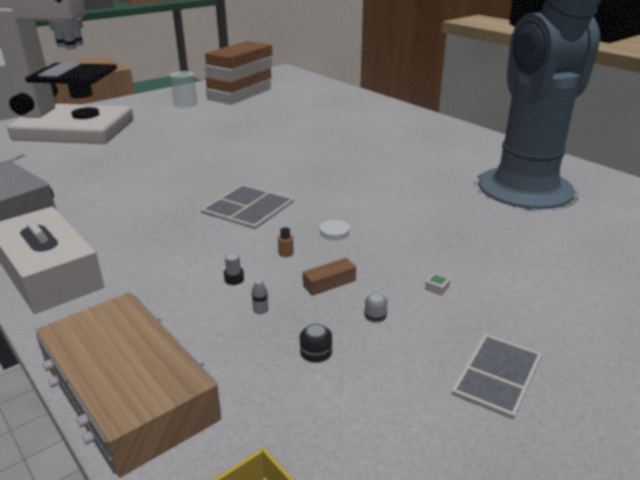

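View pics/side0.png

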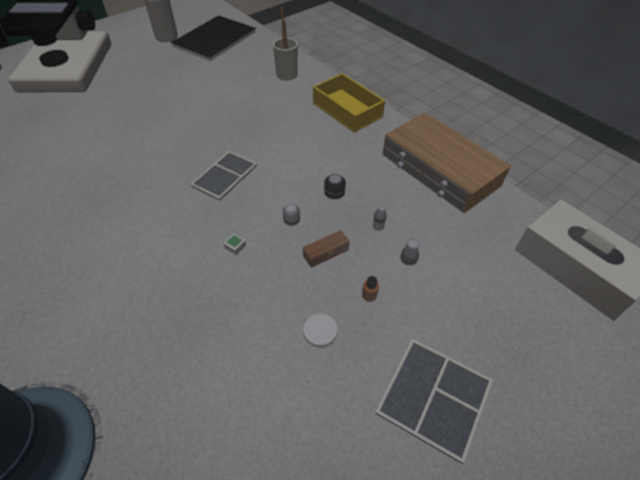

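View pics/wrist0.png

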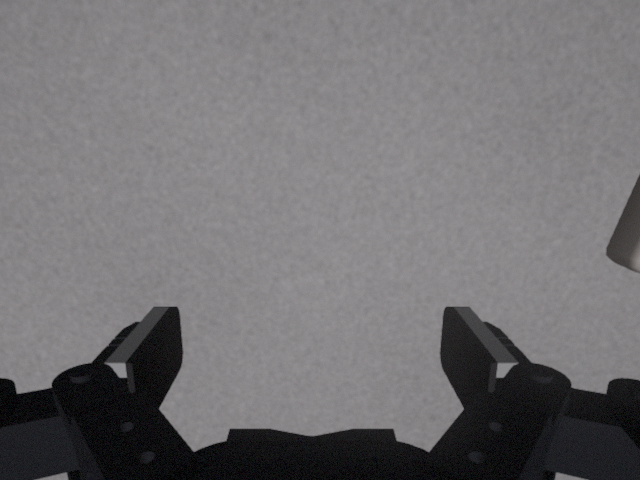

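Both views show everything clearly. Side view: three-bay tray corners are around (414,342), (491,380), (463,459), (377,411), with the long bay on the left. The two-bay tray is around (224,175), with its larger bay at the lower left. Next I compute the poses.

```bash
cat > h.py <<'E'
import numpy as np,cv2
from scipy.optimize import least_squares
from bench import *
def P(c):
    p=camera_params(c); return np.array(p["K"]),np.array(p["camera_from_world"])
def proj(c,X):
    K,T=P(c) if isinstance(c,str) else c
    X=np.atleast_2d(X); x=(T[:3,:3]@X.T).T+T[:3,3]; x=(K@x.T).T; return x[:,:2]/x[:,2:]
def plane(c,uv,z=0.):
    K,T=P(c) if isinstance(c,str) else c
    d=T[:3,:3].T@np.linalg.solve(K,[uv[0],uv[1],1]); o=-T[:3,:3].T@T[:3,3]
    return o+d*(z-o[2])/d[2]
SH={ # half-sizes of trays
"two_bay_tray":(.065,.040),"three_bay_tray":(.068,.067)}
E
python3 - <<'E'
from h import *
est={"long_objective":((264,309),(376,227)),"short_objective":((374,318),(290,221)),"eyepiece":((233,283),(408,259)),"condenser":((317,352),(336,195)),"slide_box":((328,286),(324,257)),"two":((497,376),(224,171)),"three":((252,205),(437,394)),"oil":((285,254),(368,295)),"petri":((334,234),(320,333)),"cover":((438,289),(235,244))}
for n,(a,b) in est.items(): print(n,plane("scene",a)[:2].round(4),plane("side",b)[:2].round(4))
for n in("scene","side"):
    im=cv2.imread(f"pics/{n}0.png")
    r={"scene":[(195,175,110,60),(445,325,110,95)],"side":[(365,330,140,140),(180,140,90,70)]}[n]
    for i,(x,y,w,h) in enumerate(r):
        s=min(800//w,600//h); cv2.imwrite(f"pics/{n}_t{i}.png",cv2.resize(im[y:y+h,x:x+w],None,fx=s,fy=s,interpolation=2)); print(n,i,s)
E
```

```text
long_objective [ 0.6813 -0.0067] [ 0.6802 -0.0122]
short_objective [0.5675 0.1174] [0.5572 0.1095]
eyepiece [ 0.6803 -0.0964] [ 0.6711 -0.1074]
condenser [0.6808 0.1211] [0.6773 0.1058]
slide_box [0.5668 0.0096] [ 0.5517 -0.003 ]
two [0.5283 0.3102] [0.5338 0.3198]
three [ 0.5012 -0.3085] [ 0.5168 -0.3107]
oil [ 0.562  -0.1138] [ 0.5578 -0.1166]
petri [ 0.4497 -0.1117] [ 0.4448 -0.119 ]
cover [0.4363 0.1297] [0.4393 0.13  ]
scene 0 7
scene 1 6
side 0 4
side 1 8
```

```bash
cat >> h.py <<'E'
from scipy.spatial.transform import Rotation as R
def down(yaw): # tool y axis direction at angle yaw+90 in world; x axis at yaw
    c,s=np.cos(yaw),np.sin(yaw)
    return R.from_matrix(np.array([[c,s,0],[s,-c,0],[0,0,-1]])).as_quat()
def best_yaw(ya,pos):
    # choose half-turn variant with smallest joint 7 magnitude / motion
    out=[]
    for y in(ya,ya+np.pi):
        q=inverse_kinematics(pos,down(y))
        if q is not None: out.append((np.abs(np.array(q)-read_qpos()).max(),y))
    return min(out)[1]
E
python3 - <<'E'
from h import *
K,T=P("wrist"); o=-T[:3,:3].T@T[:3,3]; Rt=R.from_quat(read_tcp_rot()).as_matrix()
print("cam in tool",Rt.T@(o-read_eef_pos()), Rt.T@T[:3,:3].T); print(Rt)
print(plane("wrist",(320,240)))
for p in [(.6,.0,.4),(.55,0,.4),(.5,.3,.3),(.5,-.3,.3)]:
    for y in (0,np.pi/2,np.pi,-np.pi/2):
        q=inverse_kinematics(p,down(y)); print(p,round(y,2),None if q is None else np.round(q,2))
E
```

```text
cam in tool [ 0.06497419  0.00012804 -0.12290782] [[-2.64086898e-04 -9.66165030e-01 -2.57924534e-01]
 [ 9.99999964e-01 -2.43166440e-04 -1.13009711e-04]
 [ 4.64674401e-05 -2.57924554e-01  9.66165059e-01]]
[[-9.13201584e-01  4.07508117e-01 -4.43904953e-05]
 [ 4.07508119e-01  9.13201583e-01 -3.51407740e-05]
 [ 2.62173200e-05 -5.01800977e-05 -9.99999998e-01]]
[0.29806303 0.58759881 0.        ]
(0.6, 0.0, 0.4) 0 [-0.76  0.25  0.84  1.56 -0.19  1.42 -1.47]
(0.6, 0.0, 0.4) 1.57 [-0.67  0.23  0.73  1.55 -0.15  1.42  0.07]
(0.6, 0.0, 0.4) 3.14 [-0.57  0.22  0.61  1.55 -0.12  1.42  1.61]
(0.6, 0.0, 0.4) -1.57 [-1.06  0.49  1.39  1.56 -0.48  1.49 -2.79]
(0.55, 0, 0.4) 0 [-0.82  0.1   0.81  1.67 -0.08  1.4  -1.56]
(0.55, 0, 0.4) 1.57 [-0.73  0.1   0.71  1.67 -0.07  1.4  -0.01]
(0.55, 0, 0.4) 3.14 [-0.64  0.1   0.62  1.66 -0.06  1.4   1.55]
(0.55, 0, 0.4) -1.57 [-1.27  0.39  1.54  1.68 -0.39  1.46 -2.83]
(0.5, 0.3, 0.3) 0 [-1.12  0.24  0.6   1.73 -0.14  1.22 -2.06]
(0.5, 0.3, 0.3) 1.57 [-0.96  0.22  0.4   1.72 -0.09  1.21 -0.53]
(0.5, 0.3, 0.3) 3.14 [-0.76  0.22  0.17  1.71 -0.04  1.21  0.99]
(0.5, 0.3, 0.3) -1.57 [-0.6   0.22 -0.01  1.71  0.    1.22  2.53]
(0.5, -0.3, 0.3) 0 [-0.47  0.42  1.2   1.75 -0.41  1.26 -0.74]
(0.5, -0.3, 0.3) 1.57 [-0.3   0.3   0.93  1.74 -0.25  1.23  0.7 ]
(0.5, -0.3, 0.3) 3.14 [-0.5   0.46  1.27  1.75 -0.46  1.28  2.45]
(0.5, -0.3, 0.3) -1.57 [-0.54  0.56  1.39  1.75 -0.57  1.33 -2.17]
```

```bash
python3 - <<'E'
from h import *
import pickle
D={}
for n,p,ob in [("w2",(.52,.30,.25),["two_bay_tray"]),("wm",(.60,.03,.27),"long_objective short_objective eyepiece condenser slide_box oil_bottle petri_dish cover_glass_box".split()),("w3",(.48,-.28,.25),["three_bay_tray"])]:
    move_ptp(p,down(np.pi))
    pause(0.2)
    cam=P("wrist"); im=read_camera("wrist"); cv2.imwrite(f"pics/{n}.png",im[:,:,::-1]); D[n]=cam
    print(read_time_s(),read_eef_pos().round(4))
    for o in ob:
        for d in tip_of("wrist",o)[:2]: print(o,np.round(d["at"],1),round(d["confidence"],2),plane(cam,d["at"])[:2].round(4))
pickle.dump(D,open("cams.pkl","wb"))
E
```

```text
3.35 [0.5193 0.3013 0.2499]
two_bay_tray [318.2 212.7] 0.59 [0.527  0.3081]
4.7417 [0.5998 0.0322 0.2698]
long_objective [262.6 284. ] 0.69 [ 0.6815 -0.0135]
short_objective [399.2 159. ] 0.94 [0.5623 0.1116]
eyepiece [169.  272.6] 0.91 [ 0.6702 -0.1028]
condenser [401.6 283.8] 0.68 [0.6808 0.1206]
slide_box [281.2 157.7] 0.9 [0.5616 0.0061]
oil_bottle [143.1 152. ] 0.71 [ 0.5571 -0.1167]
oil_bottle [423.1   1.6] 0.16 [0.4354 0.124 ]
petri_dish [131.4  13.3] 0.69 [ 0.4451 -0.1156]
cover_glass_box [421.2   3.4] 0.59 [0.4368 0.1225]
6.65 [ 0.4809 -0.2787  0.2499]
three_bay_tray [274.5 236.5] 0.84 [ 0.5108 -0.3107]
```

View pics/wm.png

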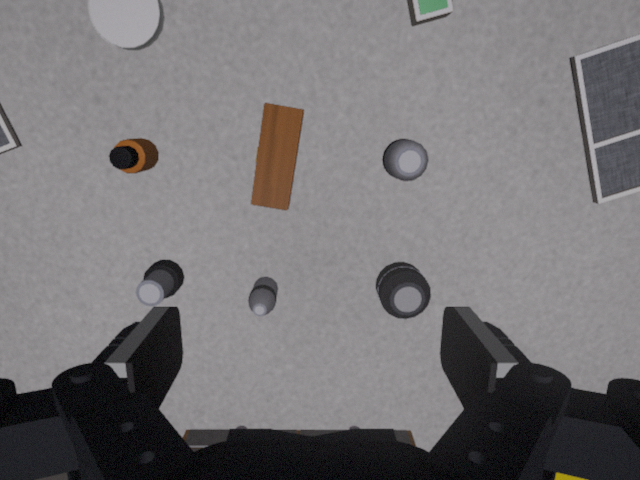

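View pics/w2.png

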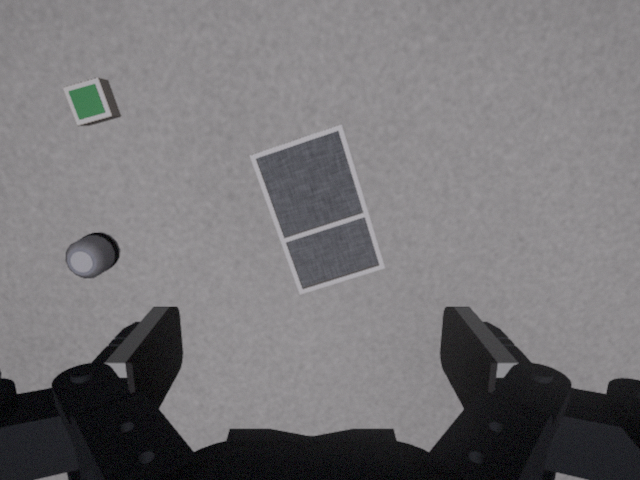

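View pics/w3.png

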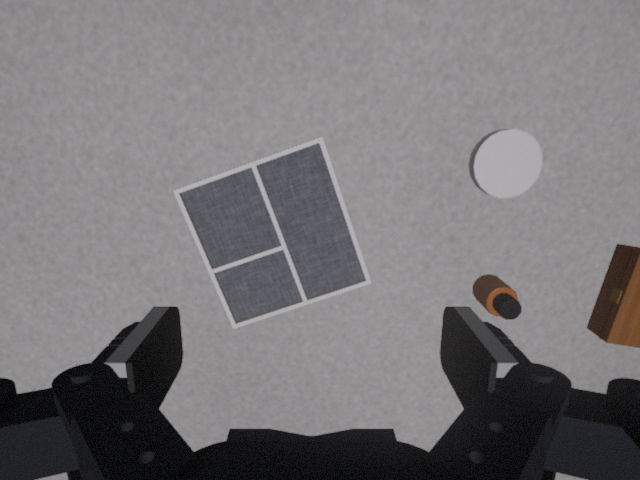

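The wrist pictures show:
- **Two-bay tray:** outer corners near (250,157), (341,126), (384,268), (301,293), smaller bay at the bottom.
- **Three-bay tray:** corners near (175,191), (321,138), (370,282), (235,327), long bay on the right and small bay at the bottom left.
- **Part tops:** short (410,161), long (261,309), eyepiece (150,292), condenser (407,299).
- **Slide box top corners:** (265,103), (303,109), (289,210), (252,204).

```bash
cat > fit.py <<'E'
from h import *
import pickle
D=pickle.load(open("cams.pkl","rb"))
for n,o,z in [((410,161),"short",.034),((260.5,309),"long",.052),((150,292),"eyep",.046),((407,299),"cond",.038)]:
    print(o,plane(D["wm"],n,z)[:2].round(4))
def rect(cam,px,hx,hy,z,im=None):
    # px ordered (-x,-y),(-x,+y),(+x,+y),(+x,-y)
    if im is not None:
        px=cv2.cornerSubPix(cv2.cvtColor(im,6),np.float32(px).reshape(-1,1,2),(5,5),(-1,-1),(3,50,.01)).reshape(-1,2)
    w=np.array([plane(cam,p,z)[:2] for p in px]); m=np.array([(-hx,-hy),(-hx,hy),(hx,hy),(hx,-hy)])
    f=lambda v:(w-(m@np.array([[np.cos(v[2]),np.sin(v[2])],[-np.sin(v[2]),np.cos(v[2])]])+v[:2])).ravel()
    r=least_squares(f,[*w.mean(0),0]); return r.x.round(4),np.abs(r.fun).max().round(4),px.tolist() if im is not None else ""
i2=cv2.imread("pics/w2.png");i3=cv2.imread("pics/w3.png");im=cv2.imread("pics/wm.png")
print("two",rect(D["w2"],[(250,157),(341,126),(384,268),(301,293)],.065,.04,.008,i2))
print("three",rect(D["w3"],[(175,191),(321,138),(370,282),(235,327)],.068,.067,.008,i3))
print("box",rect(D["wm"],[(265,103),(303,109),(289,210),(252,204)],.042,.016,.030,im))
E
python3 fit.py
```

```text
short [0.5615 0.1136]
long [ 0.6847 -0.0098]
eyep [ 0.6719 -0.1046]
cond [0.6809 0.1176]
two (array([0.5261, 0.3088, 0.3247]), np.float64(0.0051), [[254.802001953125, 158.49392700195312], [338.0735168457031, 129.7099609375], [379.3236999511719, 265.1361083984375], [302.3431091308594, 289.3119812011719]])
three (array([ 0.51  , -0.31  ,  0.3456]), np.float64(0.0051), [[178.01756286621094, 192.88461303710938], [318.2160949707031, 141.83663940429688], [366.04656982421875, 280.3554382324219], [235.30633544921875, 323.6591796875]])
box (array([ 0.5596,  0.004 , -0.1653]), np.float64(0.0006), [[264.1857604980469, 102.21912384033203], [303.6269836425781, 109.08246612548828], [287.4199523925781, 209.6774139404297], [250.34918212890625, 203.80914306640625]])
```

```bash
cat > job.py <<'E'
from h import *
TR={"two":(.5261,.3088,.3247),"three":(.5100,-.3100,.3456)}
PT={"condenser":(.681,.119,.027),"long":(.683,-.0115,.027),"box":(.5605,.0045,.026),"eyepiece":(.671,-.1037,.0395),"short":(.562,.1125,.024)}
W={"condenser":.046,"long":.024,"box":.032,"eyepiece":.024,"short":.034}
GO={"condenser":("two",-.025,0),"long":("two",.038,0),"box":("three",0,.035),"eyepiece":("three",-.028,-.030),"short":("three",.038,-.030)}
def goal(n):
    t,x,y=GO[n]; X,Y,a=TR[t]; c,s=np.cos(a),np.sin(a); return X+c*x-s*y,Y+s*x+c*y,a
def pick(n,H=.14):
    x,y,z=PT[n]; gx,gy,a=goal(n)
    ya=(-.1653 if n=="box" else a)
    ya=best_yaw(ya,(x,y,H)); q=down(ya)
    if read_finger_gap()<.08: move_gripper(.085)
    move_ptp((x,y,H),q); movel((x,y,z+.03),q,.15); movel((x,y,z),q,.06)
    f0=read_ft_force(); move_gripper(0.0,40); pause(.2)
    e=read_eef_pos(); print(n,"gap",round(read_finger_gap(),4),"z",e[2].round(4),"F",np.round(read_ft_force()-f0,1),"t",read_time_s())
    movel((x,y,z+.02),q,.06); movel((x,y,H),q,.15); pause(.1)
    print(" lifted gap",round(read_finger_gap(),4),"F",np.round(read_ft_force(),1)); return e[2]-z
def place(n,dz=0,H=.14):
    x,y,z=PT[n]; gx,gy,a=goal(n); q=None
    ya=a
    if n=="box":   # keep same half turn as grasp
        cur=R.from_quat(read_tcp_rot()).as_matrix()[:,0]; 
        if cur@[np.cos(a),np.sin(a),0]<0: ya=a+np.pi
    else: ya=best_yaw(a,(gx,gy,H))
    q=down(ya); move_ptp((gx,gy,H),q); pause(.1)
    movel((gx,gy,z+.02),q,.12); movel((gx,gy,z+.006),q,.04); pause(.15); f0=read_ft_force()
    h=z+.006
    while h>z+.001:
        h-=.0007; movel((gx,gy,h),q,.02); f=read_ft_force()-f0
        if f[2]>2.: break
    print(" set h-z",round(h-z,4),"eef",read_eef_pos().round(4),"f",np.round(f,1),"t",read_time_s())
    move_gripper(W[n]+.004); pause(.1); move_gripper(W[n]+.012)
    pause(.1); movel((gx,gy,z+.04),q,.06); movel((gx,gy,H),q,.2)
    print(" done",read_time_s())
E
python3 - <<'E'
from job import *
for n in PT:
    gx,gy,a=goal(n); print(n,np.round((gx,gy),3),end=" ")
    for p in(PT[n][:2]+(PT[n][2],),PT[n][:2]+(.14,),(gx,gy,.03),(gx,gy,.14)): print([inverse_kinematics(p,down(y)) is not None for y in(a,a+np.pi)],end="")
    print()
n="condenser"; pick(n)
cv2.imwrite("pics/side1.png",read_camera("side")[:,:,::-1])
E
```

```text
condenser [0.502 0.301] [True, True][True, True][True, True][True, True]
long [0.562 0.321] [True, True][True, True][True, True][True, True]
box [ 0.498 -0.277] [True, True][True, True][True, True][True, True]
eyepiece [ 0.494 -0.348] [True, True][True, True][True, True][True, True]
short [ 0.556 -0.325] [True, True][True, True][True, True][True, True]
condenser gap 0.0449 z 0.0278 F [ 0.4 -0.   4.6] t 10.3833
 lifted gap 0.0451 F [ 1.2 -0.1 -2.1]
```

View pics/side1.png

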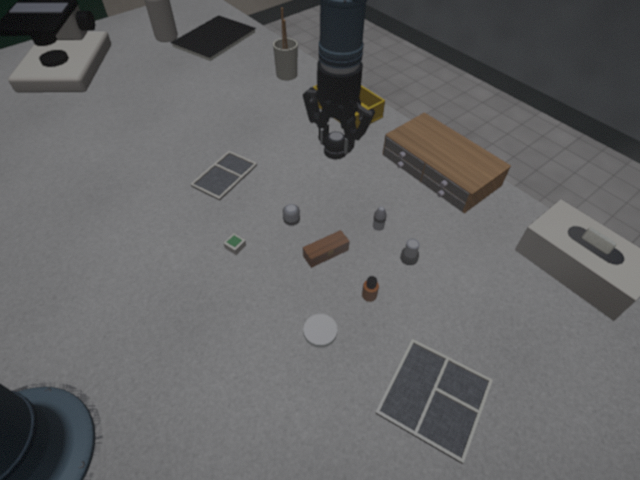

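The condenser is held upright (side view at about (336,145)). Next I place it.

```bash
python3 - <<'E'
from job import *
place("condenser")
cv2.imwrite("pics/w4.png",read_camera("wrist")[:,:,::-1])
cv2.imwrite("pics/side2.png",read_camera("side")[:,:,::-1])
E
```

```text
set h-z 0.0032 eef [0.5024 0.3008 0.0307] f [-1.9 -1.8  5. ] t 15.4583
 done 17.425
```

View pics/w4.png

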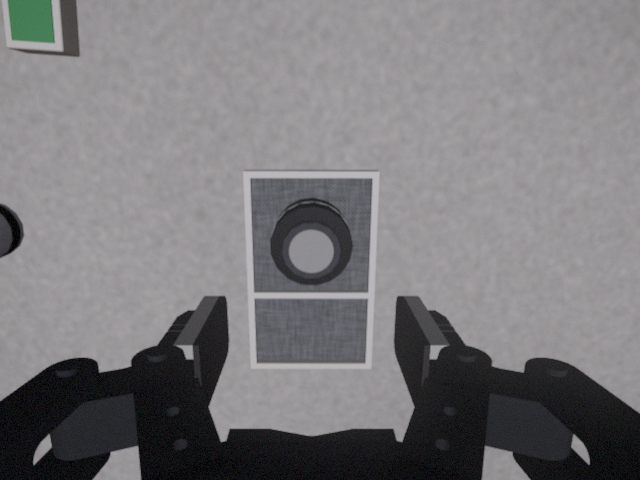

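The condenser is upright and centred in the larger bay (lens at (311,250)). Next is the long objective.

```bash
python3 - <<'E'
from job import *
pick("long"); assert read_finger_gap()>.018
place("long")
cv2.imwrite("pics/w5.png",read_camera("wrist")[:,:,::-1])
E
```

```text
long gap 0.0228 z 0.0274 F [0.5 0.2 2.5] t 21.4083
 lifted gap 0.0227 F [-0.1  0.  -1.3]
 set h-z 0.0025 eef [0.5623 0.321  0.0304] f [-2.5 -0.6  6.3] t 27.0083
 done 28.975
```

View pics/w5.png

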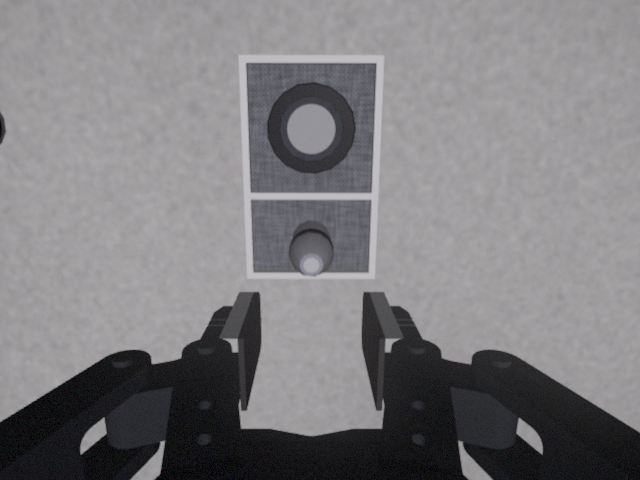

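The long objective stands upright in the small bay (foot about (311,235), leaning only by perspective). Next is the slide box.

```bash
python3 - <<'E'
from job import *
pick("box"); assert read_finger_gap()>.026
place("box")
cv2.imwrite("pics/w6.png",read_camera("wrist")[:,:,::-1])
E
```

```text
box gap 0.031 z 0.0264 F [1.  0.1 4.7] t 32.8667
 lifted gap 0.0308 F [ 0.4  0.3 -0.4]
 set h-z 0.0025 eef [ 0.4983 -0.2772  0.0294] f [-3.6  0.4  7. ] t 38.2667
 done 40.2333
```

View pics/w6.png

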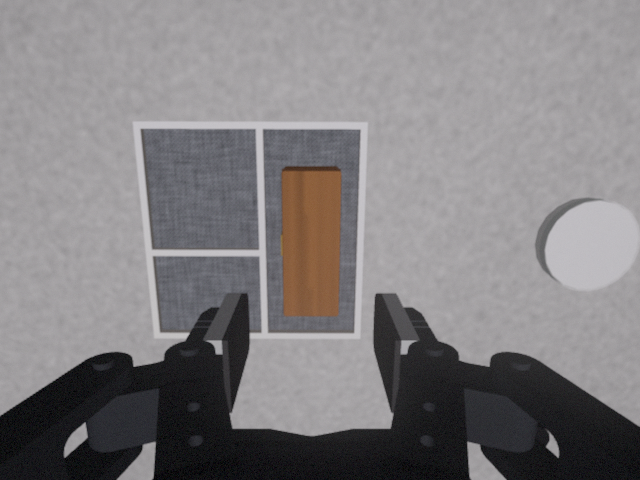

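The box lies flat and centred in the long bay (corners (282,168) to (340,317)). Next is the eyepiece.

```bash
python3 - <<'E'
from job import *
pick("eyepiece"); assert read_finger_gap()>.018
place("eyepiece")
cv2.imwrite("pics/w7.png",read_camera("wrist")[:,:,::-1])
E
```

```text
eyepiece gap 0.0228 z 0.04 F [0.2 1.  1.6] t 43.7917
 lifted gap 0.0224 F [ 0.1 -0.5 -1.8]
 set h-z 0.0025 eef [ 0.494  -0.3478  0.0429] f [-2.   0.8  6.8] t 49.0333
 done 50.9417
```

View pics/w7.png

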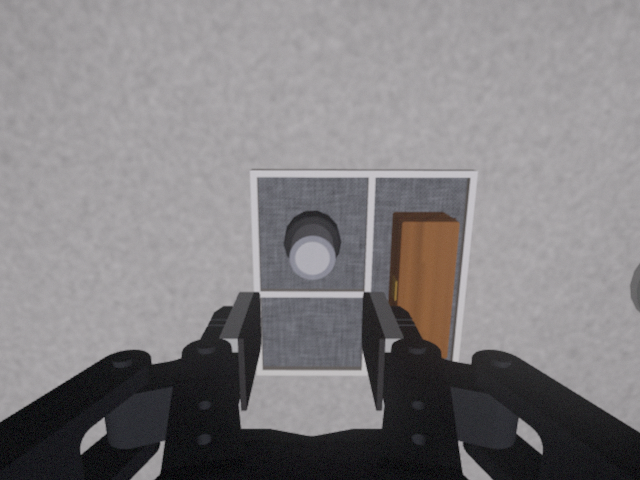

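The eyepiece is upright in the larger bay (tube top (312,257)). Next is the short objective, then the final views with the arm clear.

```bash
python3 - <<'E'
from job import *
pick("short"); assert read_finger_gap()>.028
place("short")
move_ptp((.55,0,.35),down(np.pi)); pause(.3)
for c in("wrist","scene","side"): cv2.imwrite(f"pics/{c}_end.png",read_camera(c)[:,:,::-1])
a=cv2.imread("pics/side_end.png");b=cv2.imread("pics/scene_end.png")
top=np.hstack([cv2.resize(a[130:210,170:270],(400,320),interpolation=2),cv2.resize(a[330:470,365:505],(320,320),interpolation=2)])
bot=np.hstack([cv2.resize(b[325:420,445:550],(320,280),interpolation=2),cv2.resize(b[170:240,190:305],(400,280),interpolation=2)])
cv2.imwrite("pics/crop_end.png",np.vstack([top,bot])); 
for o,old in(("oil_bottle",(.5571,-.1167)),("petri_dish",(.4451,-.1156)),("cover_glass_box",(.4368,.1225))):
    print(o,[plane("wrist",d["at"])[:2].round(3) for d in tip_of("wrist",o)[:1]],old)
E
```

```text
short gap 0.0325 z 0.0245 F [-1.6 -1.   5. ] t 55.3417
 lifted gap 0.0325 F [ 0.7 -0.  -1.4]
 set h-z 0.0032 eef [ 0.556  -0.3254  0.0276] f [0.  0.1 3.2] t 61.025
 done 63.0083
oil_bottle [array([ 0.56 , -0.116])] (0.5571, -0.1167)
petri_dish [array([ 0.446, -0.113])] (0.4451, -0.1156)
cover_glass_box [array([0.437, 0.126])] (0.4368, 0.1225)
```

View pics/crop_end.png

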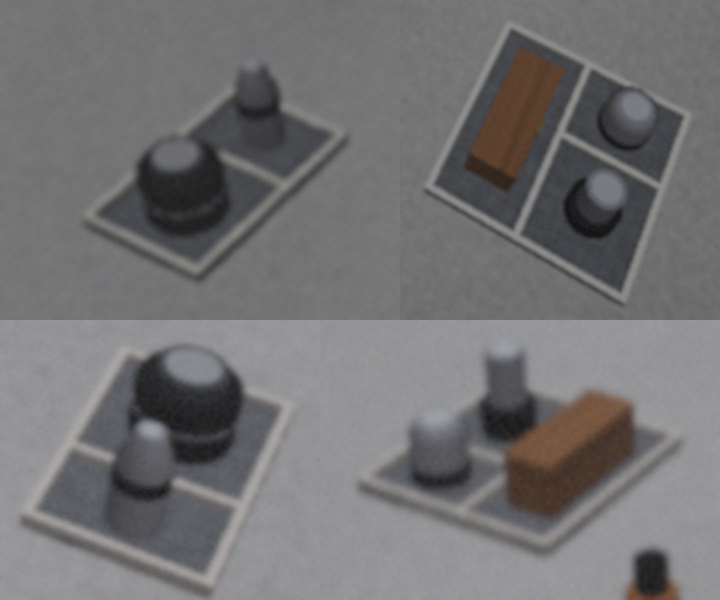

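View pics/wrist_end.png

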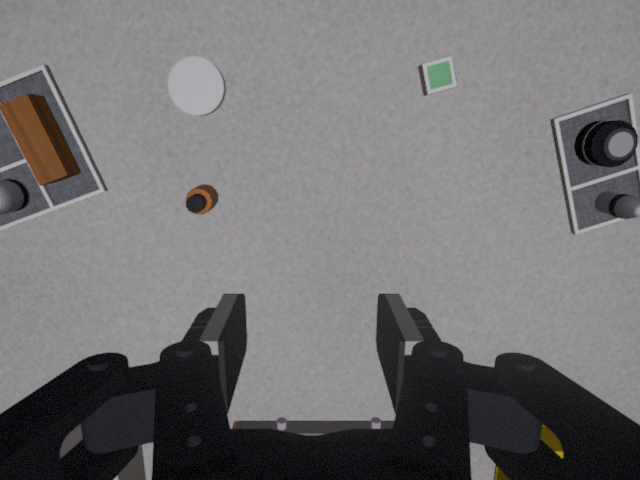

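All five parts stand or lie in their bays in both end views, and the bystanders are where they were. I'm handing the job in.

```bash
python3 - <<'E'
from bench import *
print(read_time_s()); print(sign_off())
E
```

```text
65.05
the job is handed in; nothing more can be done
None
```

Both kits are made up and the job is handed in at about 65 s. In the order asked, I placed the condenser and long objective in the two-bay tray, then the slide box, eyepiece and short objective in the three-bay tray. Each part was lowered in 0.7 mm steps until contact (3–7 N) before release.

In the final scene, side and wrist pictures every part is upright, flat and clear of the rims in its bay, and the gripper is empty and clear. The oil bottle, petri dish and cover-glass box re-measured within about 4 mm of their first positions, about what the detection is good for.

No final check failed. The first scene and side estimates disagreed by about 1 cm, so I used wrist-camera measurements instead. Automatic refinement of the tray corners snapped to the inner edges, about 5 mm off. I kept that fit because the tray centres were not affected noticeably, and the parts came out well placed in their bays.

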